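# Unstack the sample jars onto their colour-coded trays

### The arm

A 6-joint arm with a two-finger parallel gripper is mounted at the origin on a cart in front of the work surface, level with it; the furniture and walls round the work are solid. World frame = base frame: x ahead of the robot, y to its left, z up, the work surface at z = 0. Lengths are in m, angles in rad, forces in N, time in s.
With the tool pointing down it reaches from about 0.425 to 0.95 m from the base axis. Payload 3.5 kg.
Tool frame: the origin (TCP) lies midway between the tips of the shut fingers; the grasp point (between the pads) lies 19 mm behind it; z points along the fingers, y is the line along which they close (so a half turn about z gives the same grasp; the last joint's range is limited). The gripper opens to 85 mm and grips with 20 to 120 N. Pads are 22 mm wide; open, the fingers measure 114 mm over their backs; the gripper's body (76 mm by 85 mm) begins 54 mm behind the grasp point. The pads swing forward as they close: fully open they stand 13 mm farther back than shut.
Start: joints at [-1.459, 0.286, 1.577, -0, 1.279, -0.15], TCP at [0.175, -0.652, 0.231] pointing down, gripper open.
Joint ranges: [-2.77, 2.77], [-0.9, 2.22], [0.21, 2.48], [-1.53, 4.67], [0.24, 2.81], [-2.84, 2.84]. Speed limits (rad/s): [2.79, 2.79, 3.14, 3.14, 3.14, 3.14].

### API

Orientations are given as a unit quaternion [w, x, y, z].
In Python, from rig import ctrl gives the robot as it stands.
- The arm moves only by the shell command python3 -m jog 'ROWS' [OPENING] [FORCE]. ROWS is JSON, a list of rows, each a list of 2 entries, a list of its own where there are three numbers: the shift along the tool's x, y, z in cm, then the turn about the tool's z in rad. In form: [[[x, y, z], twist], ...]. A call has exactly 8 rows; each row is the pose to reach, as a shift and turn from the pose commanded when the call began, along the tool's axes at that moment; what a row does not reach only later rows make up. A row lasts 1/8 s, in which the tool goes at most 62.5 mm and 10.7 degrees, less where a joint would pass 70% of its speed; a pose out of reach is approached as far as the arm can. A call with a gripper value outside its range is refused whole. OPENING is the finger opening in cm, from 0 to 8.54, set as the call begins (- or left out, the last holds). The fingers move at their own pace and stop on an object; FORCE is the grip in N (left out, the last holds). Time passes only in rows, so rows that repeat a pose let the fingers close, or fill a call up. It gives the time, the measured TCP pose, the force, the opening and the grip force at its end, in the units of the state.
- ctrl.sense(): the state, without advancing time (a new reading comes with each control period).
- ctrl.get_image(name): name is "scene" or "top"; returns a dict with "pixels" (400x640x3 uint8, red, green, blue), "camera_matrix" (3x3 intrinsics, pixels), "position" and "attitude" of the camera in the world. Camera axes: x right, y down, z forward; pixel columns grow to the right and rows downward; lengths in m; the calibration is good to about 2 mm. A picture is of the moment at which its call begins. There is no depth.
- ctrl.job_done(): hands the job in; it is judged then, once.
Trained networks look in a picture, given as the dict that the camera call returned (one of the last four; its "shot" number tells which), for a name from the list of things; names that differ only in an ending like _2 or _b are one class to them, and where a whole thing is asked for, a point or a joint stands for the part that bears it (a point fixed in the world has none). Each returns a list of dicts, best first, with "confidence" (0 to 1); they miss things now and then, are a little off and sometimes report something else, mostly with a low value. They report only what shows in the picture. A call takes as long as a camera call. They do not tell look-alikes from the thing itself.
- ctrl.search_frame(target, picture): "point" ([column, row] in pixels, amid what is visible of it).
- ctrl.trace(target, picture): "mask" (400x640 bool, what is visible of it) and "point" ([column, row] in pixels, amid what is visible of it).
The state is a dict: "time": time; "qpos": joint angles; "dq": joint speeds; "joint_torque": joint torques, N m; "tcp_pos": TCP position; "tool_rot": TCP orientation; "ft_force": force on the tool from outside, world axes, zero at the start; "moment": the same for the moment, N m; "finger_gap": finger opening in m; "grip_force": force on a finger pad.
Only numpy, scipy, OpenCV 4.12 (cv2) and the standard library are available. Lean on these libraries where they do the work, as an engineer would, in place of code of your own. Each camera call takes 0.05 s, during which the arm holds its last target. There are 200 camera calls.

### The job

The capped sample jars have been left in two stacks: take the stacks apart from the top, lifting one jar at a time, and stand each jar upright, flat inside the tray whose colour matches its cap. Keep the jars upright, set them down rather than dropping them, and leave the tape roll, petri dish and wash bottle where they are.

Things in the scene. Friction and masses are not known exactly. Their poses are not given: they have to be found in the camera images.
- jar_red: Lidded round amber-glass sample jar with blank paper label and red ribbed screw cap (the cap is fixed on), 64 mm diameter over the cap, 48 mm tall overall; the cap is the top 17 mm, the glass body below is 61 mm in diameter. Loose, about 140 g. Origin: centre of its underside, z axis up through the cap. Always the bottom jar of a stack, standing on the worktop.
- jar_blue: Lidded round amber-glass sample jar with blank paper label and blue ribbed screw cap (the cap is fixed on), 64 mm diameter over the cap, 48 mm tall overall; the cap is the top 17 mm, the glass body below is 61 mm in diameter. Loose, about 140 g. Origin: centre of its underside, z axis up through the cap. Always the bottom jar of a stack, standing on the worktop.
- jar_yellow: Lidded round amber-glass sample jar with blank paper label and yellow ribbed screw cap (the cap is fixed on), 50 mm diameter over the cap, 44 mm tall overall; the cap is the top 17 mm, the glass body below is 47 mm in diameter. Loose, about 100 g. Origin: centre of its underside, z axis up through the cap. Always stands on the red or the blue jar, with the white jar on top of it.
- jar_green: Lidded round amber-glass sample jar with blank paper label and green ribbed screw cap (the cap is fixed on), 50 mm diameter over the cap, 44 mm tall overall; the cap is the top 17 mm, the glass body below is 47 mm in diameter. Loose, about 100 g. Origin: centre of its underside, z axis up through the cap. Always stands on the red or the blue jar, whichever the yellow one is not on.
- jar_white: Lidded round amber-glass sample jar with blank paper label and white ribbed screw cap (the cap is fixed on), 38 mm diameter over the cap, 40 mm tall overall; the cap is the top 17 mm, the glass body below is 35 mm in diameter. Loose, about 70 g. Origin: centre of its underside, z axis up through the cap. The smallest; stands on top of the yellow jar.
- tray_red: Shallow round red plastic tray lying fixed on the worktop, about 92 mm across outside at the rim, 84 mm inside at the floor; floor 3 mm above the worktop, rim top 6 mm above it. Origin: centre of its underside, on the worktop, z up.
- tray_blue: Shallow round blue plastic tray lying fixed on the worktop, about 92 mm across outside at the rim, 84 mm inside at the floor; floor 3 mm above the worktop, rim top 6 mm above it. Origin: centre of its underside, on the worktop, z up.
- tray_yellow: Shallow round yellow plastic tray lying fixed on the worktop, about 78 mm across outside at the rim, 70 mm inside at the floor; floor 3 mm above the worktop, rim top 6 mm above it. Origin: centre of its underside, on the worktop, z up.
- tray_green: Shallow round green plastic tray lying fixed on the worktop, about 78 mm across outside at the rim, 70 mm inside at the floor; floor 3 mm above the worktop, rim top 6 mm above it. Origin: centre of its underside, on the worktop, z up.
- tray_white: Shallow round white plastic tray lying fixed on the worktop, about 66 mm across outside at the rim, 58 mm inside at the floor; floor 3 mm above the worktop, rim top 6 mm above it. Origin: centre of its underside, on the worktop, z up.
- tape_roll: Bystander: tan tape roll lying flat, 98 mm across, 25 mm high, loose. Origin: centre of its underside.
- petri_dish: Bystander: clear petri dish, 88 mm across, 14 mm high, loose. Origin: centre of its underside.
- wash_bottle: Bystander: wash bottle with red spout, about 72x119x225 mm, loose. Origin: centre of its underside.
There are look-alikes about, which are no part of the job. Leave any purple look-alike of the jar_red alone.

How it is judged:
By the outcome, as a careful person would: the job done as asked, in the order asked, and still so for the second after the job is handed in, with the robot touching nothing.
It also fails if it takes over 122 s, if anything falls off the work surface, if the arm or the gripper's body presses on something with over 40 N, if the wrist force passes 120 N, or if a joint passes its speed limit or range.

## Working session

There is one attempt and no reset: what is moved stays moved. The work goes in short steps, Python scripts to look and compute and a shell command to move; the robot and the scene stay as the last step left them, time stands still between calls to the robot, and variables do not carry over. Pictures are saved under pics/ and viewed, at most 14 in all, crops included, and the job is handed in when it is done.

```bash
mkdir -p pics
cat > h.py <<'E'
import numpy as np, cv2
from scipy.spatial.transform import Rotation as R
from rig import ctrl
def rot(a):
    a=np.array(a,float)
    return a if a.shape==(3,3) else R.from_quat(a[[1,2,3,0]]).as_matrix()
def unproj(im,p,z):
    d=rot(im["attitude"])@np.linalg.inv(np.array(im["camera_matrix"]))@np.array([p[0],p[1],1.])
    c=np.array(im["position"]); return c+d*(z-c[2])/d[2]
def proj(im,P):
    q=np.array(im["camera_matrix"])@(rot(im["attitude"]).T@(np.array(P)-np.array(im["position"])));return q[:2]/q[2]
def save(im,n): cv2.imwrite(f"pics/{n}.png",cv2.cvtColor(im["pixels"],cv2.COLOR_RGB2BGR))
E
python3 - <<'E'
from h import *
for n in ("scene","top"):
    im=ctrl.get_image(n); save(im,n); print(n,im["position"],im["attitude"],im["camera_matrix"])
    for t in "jar_red jar_blue jar_yellow jar_green jar_white tray_red tray_blue tray_yellow tray_green tray_white tape_roll petri_dish wash_bottle".split():
        for d in ctrl.trace(t,im)[:3]:
            m=np.argwhere(d["mask"]); print(t,round(d["confidence"],2),np.round(d["point"]),m.min(0)[::-1],m.max(0)[::-1], np.round(unproj(im,d["point"],0.005 if 'tray' in t else 0.05),3)[:2])
s=ctrl.sense();print(s)
E
```

```text
scene [-0.34895752  0.74335045  0.66600073] [ 0.22974369 -0.38105214  0.7576806  -0.4774277 ] [[463.98464641   0.         324.52175701]
 [  0.         463.98464641 199.09911243]
 [  0.           0.           1.        ]]
jar_red 0.87 [240. 246.] [229 236] [253 258] [0.56  0.308]
jar_red 0.73 [200. 229.] [184 219] [219 243] [0.701 0.352]
jar_red 0.56 [336. 211.] [325 199] [346 221] [ 0.571 -0.007]
jar_blue 0.52 [404. 220.] [391 207] [413 230] [ 0.416 -0.127]
jar_yellow 0.74 [240. 232.] [230 219] [250 240] [0.623 0.273]
jar_yellow 0.68 [243. 285.] [228 277] [255 294] [0.412 0.377]
jar_yellow 0.67 [303. 257.] [284 251] [316 270] [0.426 0.207]
jar_green 0.69 [403. 202.] [396 194] [410 214] [ 0.5  -0.21]
jar_white 0.5 [240. 214.] [233 204] [248 223] [0.713 0.225]
tray_red 0.76 [302. 257.] [283 250] [317 270] [0.486 0.172]
tray_blue 0.73 [299. 228.] [286 221] [316 236] [0.616 0.091]
tray_green 0.7 [355. 241.] [343 232] [369 247] [0.467 0.008]
tray_white 0.89 [242. 285.] [229 278] [254 294] [0.472 0.351]
tape_roll 0.92 [201. 231.] [184 219] [219 243] [0.685 0.356]
petri_dish 0.46 [401. 203.
[... 1734 characters left out ...]
67 0.341]
{'time': 1.4, 'qpos': array([-1.45902526e+00,  2.86295566e-01,  1.57668898e+00, -1.58912001e-05,
        1.27857841e+00, -1.49987378e-01]), 'dq': array([-0.00068139, -0.00229682,  0.00046621, -0.0008663 , -0.00013845,
        0.0007428 ]), 'joint_torque': array([-6.85813893e-05, -4.05953550e+01, -2.92930949e+01, -1.49506768e-04,
        5.72495937e-04,  1.17943586e-06]), 'tcp_pos': array([ 0.17470876, -0.65199373,  0.2313338 ]), 'tool_rot': array([ 1.46968053e-05,  9.91447235e-01,  1.30508164e-01, -7.89105093e-06]), 'ft_force': array([ 0.1196332 , -0.43219299, -0.54210701]), 'moment': array([0.05481653, 0.01470436, 0.01030313]), 'grip_force': 0.0, 'finger_gap': 0.08561541267033618}
```

View pics/scene.png

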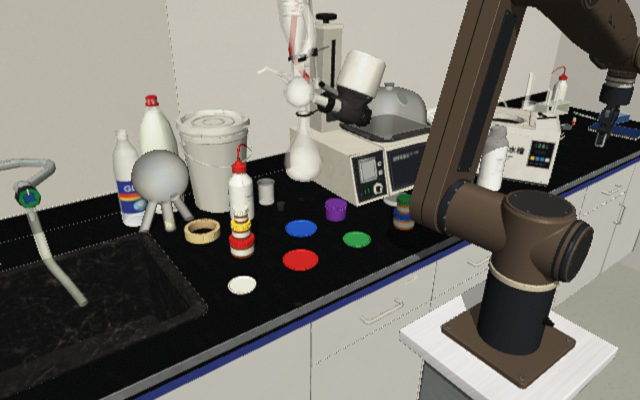

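View pics/top.png

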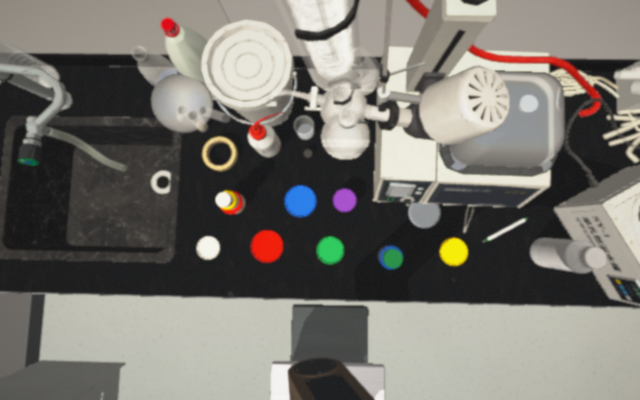

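The top view shows the white/yellow/red stack at (230,202) and the green/blue stack at (391,258). The trays are blue (300,201), red (267,247), green (330,250), white (208,248) and yellow (454,251). The purple cap at (344,200) is the look-alike, standing alone, so I'll leave it. The red jar is the bottom one at (240,246) in the scene view. Next I'll measure by colour and check it in a crop.

```bash
cat >> h.py <<'E'
HUE={'red':[(0,8),(172,180)],'yellow':[(22,36)],'green':[(45,85)],'blue':[(98,118)]}
GEO={'red':(.048,.032),'blue':(.048,.032),'yellow':(.044,.025),'green':(.044,.025),'white':(.040,.019)}
TR={'red':.046,'blue':.046,'yellow':.039,'green':.039,'white':.033}
def cmask(im,c):
    h=cv2.cvtColor(im["pixels"],cv2.COLOR_RGB2HSV)
    if c=='white': return ((h[...,1]<60)&(h[...,2]>150)).astype(np.uint8)
    m=np.zeros(h.shape[:2],bool)
    for a,b in HUE[c]: m|=(h[...,0]>=a)&(h[...,0]<=b)
    return (m&(h[...,1]>110)&(h[...,2]>60)).astype(np.uint8)
def hullc(im,xy,z0,z1,r):
    a=np.linspace(0,2*np.pi,60)
    P=np.array([proj(im,[xy[0]+r*np.cos(t),xy[1]+r*np.sin(t),z]) for z in (z0,z1) for t in a],np.float32)
    h=cv2.convexHull(P);m=cv2.moments(h);return np.array([m['m10'],m['m01']])/m['m00'],m['m00']
def measure(im,c,guess,z0,z1,r):
    """centroid of colour blob nearest guess -> xy; z0,z1 extent of coloured cylinder"""
    n,l,s,cen=cv2.connectedComponentsWithStats(cmask(im,c))
    g,A=hullc(im,guess,z0,z1,r)
    ok=[i for i in range(1,n) if s[i,4]>A*.2 and s[i,4]<A*2.5]
    if not ok: return None
    i=min(ok,key=lambda i:np.hypot(*(cen[i]-g)))
    xy=np.array(guess,float)
    for _ in range(6):
        g,A=hullc(im,xy,z0,z1,r); zz=(z0+z1)/2
        xy+= (unproj(im,cen[i],zz)-unproj(im,g,zz))[:2]
    return np.round(xy,4),np.round(cen[i],1),'area ratio %.2f'%(s[i,4]/A)
def jar(im,c,guess,base):
    H,r=GEO[c]; return measure(im,c,guess,base+H-.017,base+H,r)
def tray(im,c,guess): return measure(im,c,guess,0,.006,TR[c])
E
python3 - <<'E'
from h import *
for n in ("scene","top"):
    im=ctrl.get_image(n); print(n)
    for c,g in dict(red=(.47,.18),blue=(.61,.09),yellow=(.47,-.35),green=(.46,0),white=(.465,.349)).items(): print('tray',c,tray(im,c,g))
    for c,g,b in (('white',(.59,.25),.092),('yellow',(.59,.25),.048),('red',(.59,.25),0),('green',(.45,-.17),.048),('blue',(.45,-.17),0)): print('jar',c,jar(im,c,g,b))
    x0,y0,w,h=(200,170,200,110) if n=='top' else (200,180,230,130)
    p=im["pixels"][y0:y0+h,x0:x0+w]; im2=cv2.resize(p,None,fx=3.4,fy=3.4,interpolation=2); cv2.imwrite(f'pics/crop_{n}.png',im2[...,::-1])
E
```

```text
scene
tray red (array([0.4836, 0.1781]), array([300. , 259.4]), 'area ratio 1.02')
tray blue (array([0.6175, 0.0841]), array([300.6, 227.9]), 'area ratio 1.03')
tray yellow (array([0.7331, 0.2191]), array([239.7, 225.2]), 'area ratio 0.52')
tray green (array([ 0.4761, -0.0061]), array([356.4, 239. ]), 'area ratio 1.00')
tray white (array([0.4758, 0.3501]), array([241.6, 284.5]), 'area ratio 0.92')
jar white (array([0.6457, 0.1776]), array([266. , 194.6]), 'area ratio 1.49')
jar yellow (array([0.6014, 0.283 ]), array([239.7, 225.2]), 'area ratio 0.65')
jar red (array([0.5942, 0.2848]), array([241.5, 241.4]), 'area ratio 0.69')
jar green (array([ 0.4647, -0.171 ]), array([403.7, 199.2]), 'area ratio 0.64')
jar blue (array([ 0.4548, -0.1553]), array([401. , 215.5]), 'area ratio 0.34')
top
tray red (array([0.478 , 0.1816]), array([266.6, 245.9]), 'area ratio 1.19')
tray blue (array([0.611 , 0.0885]), array([299.9, 200.7]), 'area ratio 1.19')
tray yellow (array([ 0.4734, -0.3564]), array([453.4, 251.4]), 'area ratio 1.21')
tray green (array([ 0.4705, -0.0021]), array([329.9, 249.9]), 'area ratio 1.17')
tray white (array([0.4703, 0.3528]), array([207.8, 247.3]), 'area ratio 1.01')
jar white (array([0.6024, 0.2801]), array([222.7, 199.3]), 'area ratio 0.98')
jar yellow (array([0.606, 0.27 ]), array([230.7, 199.1]), 'area ratio 0.39')
jar red (array([0.5909, 0.2694]), array([234.9, 205.6]), 'area ratio 0.41')
jar green (array([ 0.4562, -0.1704]), array([392.8, 258.4]), 'area ratio 0.99')
jar blue (array([ 0.4629, -0.1602]), array([386.7, 254.6]), 'area ratio 0.40')
```

View pics/crop_scene.png

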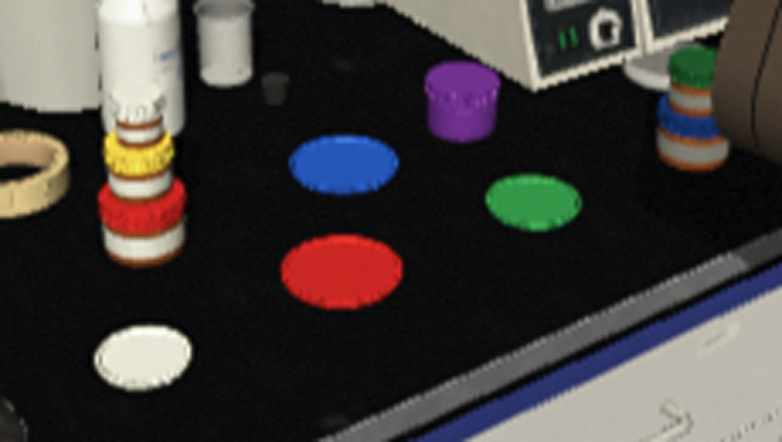

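View pics/crop_top.png

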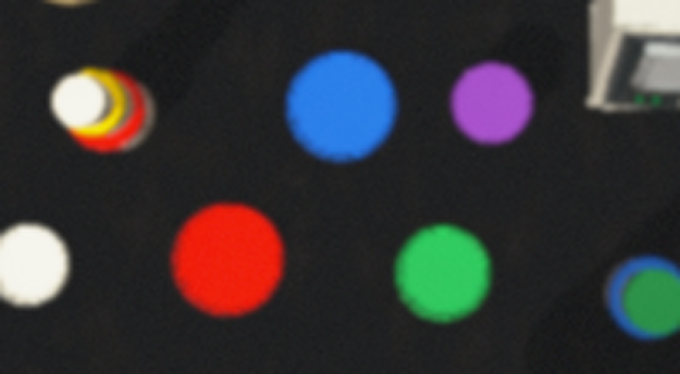

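The crops confirm the two real stacks, and the lone purple jar stays untouched. I'll start with green: square up the tool and move above that stack.

```bash
python3 -m jog '[[[2,-2,0],0.05],[[6,-6,0],0.15],[[10,-10,0],0.262],[[14,-14,0],0.262],[[18,-18,0],0.262],[[22,-22,0],0.262],[[26,-26,0],0.262],[[28,-28,0],0.262]]' 8.5 40
```

```text
time: 2.5
tcp_pos: [0.3737, -0.3067, 0.2316]
tool_rot: [0.0, 1.0, 0.001, 0.0]
ft_force: [-0.6, -0.7, -0.5]
finger_gap: 0.0848
grip_force: 0.0
```

```bash
python3 -m jog '[[[1,-2,0],0],[[3,-5,0],0],[[5,-9,1],0],[[7,-12,3],0],[[8.3,-13.9,6],0],[[8.3,-13.9,8],0],[[8.3,-13.9,8],0],[[8.3,-13.9,8],0]]'
python3 - <<'E'
from h import *
im=ctrl.get_image("top");s=ctrl.sense();print(s['tcp_pos'],s['tool_rot'])
print(jar(im,'green',(.456,-.17),.048),proj(im,s['tcp_pos']))
p=im["pixels"][190:310,310:470];cv2.imwrite('pics/g1.png',cv2.resize(p,None,fx=4,fy=4,interpolation=2)[...,::-1])
E
```

```text
time: 3.5
tcp_pos: [0.4563, -0.1706, 0.1524]
tool_rot: [0.0, 1.0, -0.0, 0.001]
ft_force: [0.9, -0.4, 0.5]
finger_gap: 0.0851
grip_force: 0.0
[ 0.45638921 -0.17078096  0.15271989] [ 6.56894954e-04  9.99999210e-01 -3.64740508e-04  1.00765702e-03]
(array([ 0.4702, -0.1603]), array([389.1, 253. ]), 'area ratio 0.23') [397.34514444 260.47178886]
```

View pics/g1.png

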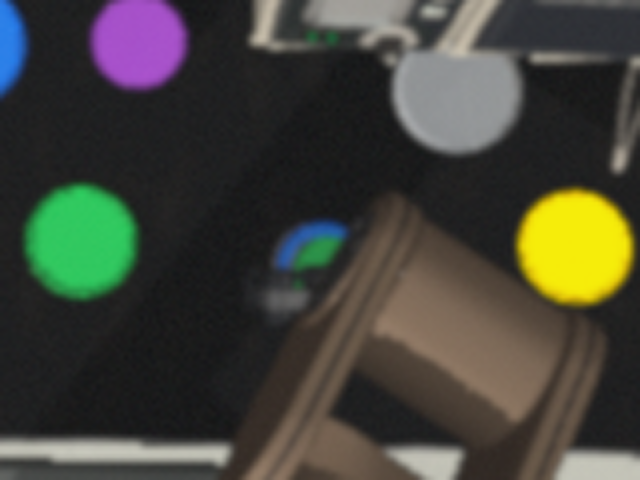

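The view shows the gripper over the green/blue stack at about crop (300,260), with the left finger clear of the jar. Going down to grip.

```bash
python3 -m jog '[[[0,0,1],0],[[0,0,3],0],[[0,0,5],0],[[0,0,7],0],[[0,0,8.3],0],[[0,0,9],0],[[0,0,9.2],0],[[0,0,9.2],0]]' && python3 -m jog '[[[0,0,0],0],[[0,0,0],0],[[0,0,0],0],[[0,0,0],0],[[0,0,0],0],[[0,0,0],0],[[0,0,0],0],[[0,0,0],0]]' 3 40
```

```text
time: 4.55
tcp_pos: [0.4561, -0.1703, 0.0598]
tool_rot: [0.0, 1.0, -0.0, 0.0]
ft_force: [0.4, -0.6, 0.0]
finger_gap: 0.0854
grip_force: 0.0
time: 5.55
tcp_pos: [0.4564, -0.1703, 0.0601]
tool_rot: [0.0, 1.0, -0.0, 0.001]
ft_force: [-1.0, 1.7, 6.1]
finger_gap: 0.0488
grip_force: 41.7
```

```bash
python3 -m jog '[[[0,0,-0.5],0],[[0,0,-1.5],0],[[0,0,-3],0],[[0,0,-4.5],0],[[0,0,-5.5],0],[[0,0,-6],0],[[0,0,-6],0],[[0,0,-6],0]]' && python3 -m jog '[[[0.1,-1,0],0],[[0.4,-4,0],0],[[0.7,-7.5,0],0],[[1,-11,0],0],[[1.3,-14,0],0],[[1.5,-16,0],0],[[1.6,-16.7,0],0],[[1.6,-16.7,0],0]]'
python3 - <<'E'
from h import *
s=ctrl.sense();print(s['tcp_pos'])
for n in("top","scene"):
  im=ctrl.get_image(n);save(im,"g2"+n)
  print(tray(im,'green',(.472,-.003)),jar(im,'green',(.472,-.003),s['tcp_pos'][2]-.012), jar(im,'blue',(.456,-.17),0))
im=ctrl.get_image("scene");p=im["pixels"][150:280,280:460];cv2.imwrite('pics/g2.png',cv2.resize(p,None,fx=4,fy=4,interpolation=2)[...,::-1])
E
```

```text
time: 6.55
tcp_pos: [0.4554, -0.1698, 0.1188]
tool_rot: [-0.0, 1.0, -0.0, -0.0]
ft_force: [-0.6, 0.0, -1.4]
finger_gap: 0.0487
grip_force: 41.5
time: 7.55
tcp_pos: [0.4716, -0.0028, 0.1191]
tool_rot: [0.0, 1.0, 0.0, -0.0]
ft_force: [0.6, -0.3, -1.8]
finger_gap: 0.0486
grip_force: 41.6
[ 0.47162631 -0.00276016  0.11909529]
None (array([ 0.5077, -0.0077]), array([332. , 238.3]), 'area ratio 0.24') (array([ 0.4561, -0.1718]), array([390.9, 257.2]), 'area ratio 1.14')
(array([ 0.4759, -0.0062]), array([356.4, 239. ]), 'area ratio 1.01') (array([ 0.4751, -0.015 ]), array([361.6, 192.7]), 'area ratio 0.72') (array([ 0.4656, -0.1728]), array([402.6, 212.5]), 'area ratio 0.77')
```

View pics/g2.png

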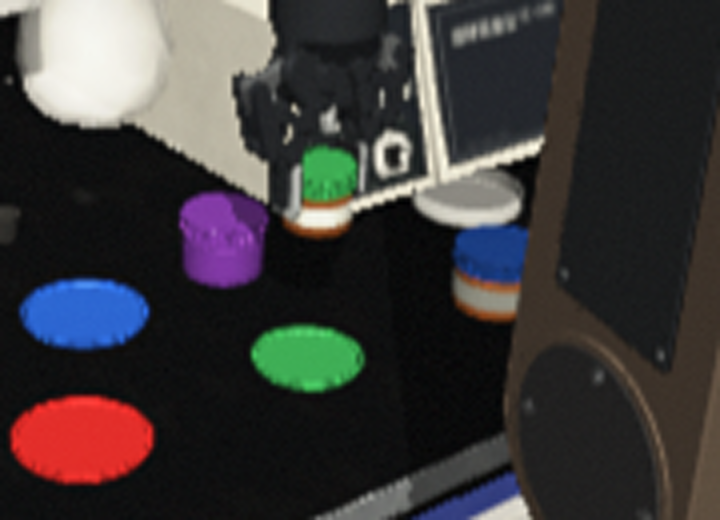

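The green jar is held upright at crop (328,190), and the blue jar at (490,270) stayed in place. Lowering green into its tray.

```bash
python3 -m jog '[[[0,0,1],0],[[0,0,3],0],[[0,0,5.5],0],[[0,0,8],0],[[0,0,9.3],0],[[0,0,10],0],[[0,0,10.3],0],[[0,0,10.35],0]]' && python3 -m jog '[[[0,0,0],0],[[0,0,0.05],0],[[0,0,0.05],0],[[0,0,0.05],0],[[0,0,0.05],0],[[0,0,0.05],0],[[0,0,0.05],0],[[0,0,0.05],0]]'
```

```text
time: 8.7
tcp_pos: [0.4723, -0.0032, 0.0163]
tool_rot: [0.0, 1.0, -0.0, 0.001]
ft_force: [-0.0, 0.7, -1.8]
finger_gap: 0.0487
grip_force: 41.6
time: 9.7
tcp_pos: [0.4718, -0.0031, 0.0153]
tool_rot: [-0.0, 1.0, -0.0, -0.0]
ft_force: [-0.0, 0.7, -1.4]
finger_gap: 0.0487
grip_force: 41.6
```

```bash
python3 -m jog '[[[0,0,0.05],0],[[0,0,0.05],0],[[0,0,0.1],0],[[0,0,0.1],0],[[0,0,0.1],0],[[0,0,0.1],0],[[0,0,0.1],0],[[0,0,0.1],0]]'
```

```text
time: 10.7
tcp_pos: [0.4719, -0.0031, 0.0151]
tool_rot: [-0.0, 1.0, -0.0, -0.0]
ft_force: [-3.8, 0.8, 7.6]
finger_gap: 0.0491
grip_force: 42.2
```

```bash
python3 -m jog '[[[0,0,0],0],[[0,0,0],0],[[0,0,0],0],[[0,0,0],0],[[0,0,-1],0],[[0,0,-3],0],[[0,0,-6],0],[[0,0,-10],0]]' 8.5 && python3 -m jog '[[[-0.2,2,0],0],[[-0.6,6,0],0],[[-1,11,0],0],[[-1.4,15,0],0],[[-1.6,16.8,0],0],[[-1.6,16.8,2],0],[[-1.6,16.8,4],0],[[-1.6,16.8,6],0]]'
python3 - <<'E'
from h import *
s=ctrl.sense();print(s['tcp_pos'])
im=ctrl.get_image("top");print(jar(im,'green',(.472,-.003),.003))
E
```

```text
time: 11.7
tcp_pos: [0.4711, -0.0029, 0.1151]
tool_rot: [-0.0, 1.0, -0.0, -0.001]
ft_force: [0.8, -0.5, -0.4]
finger_gap: 0.0853
grip_force: 0.0
time: 12.7
tcp_pos: [0.4559, -0.1706, 0.0541]
tool_rot: [-0.0, 1.0, 0.0, 0.0]
ft_force: [0.1, -0.3, -0.3]
finger_gap: 0.0852
grip_force: 0.0
[ 0.45589595 -0.17063358  0.05411307]
(array([0.7093, 0.8786]), array([ 28.2, 161. ]), 'area ratio 0.27')
```

```bash
python3 -m jog '[[[0,0.1,0.5],0],[[0,0.1,1.5],0],[[0,0.1,2.5],0],[[0,0.1,3.4],0],[[0,0.1,3.9],0],[[0,0.1,4.1],0],[[0,0.1,4.1],0],[[0,0.1,4.1],0]]' && python3 -m jog '[[[0,0,0],0],[[0,0,0],0],[[0,0,0],0],[[0,0,0],0],[[0,0,0],0],[[0,0,0],0],[[0,0,0],0],[[0,0,0],0]]' 5 40 && python3 -m jog '[[[0,0,-0.5],0],[[0,0,-2],0],[[0,0,-4],0],[[0,0,-6],0],[[0,0,-8],0],[[0,0,-9.5],0],[[0,0,-10],0],[[0,0,-10],0]]'
```

```text
time: 13.75
tcp_pos: [0.456, -0.1723, 0.0136]
tool_rot: [0.0, 1.0, -0.0, 0.0]
ft_force: [-0.2, -0.2, 0.4]
finger_gap: 0.0851
grip_force: 0.0
time: 14.75
tcp_pos: [0.4561, -0.1721, 0.0141]
tool_rot: [-0.0, 1.0, -0.0, 0.0]
ft_force: [-2.1, 1.8, 6.4]
finger_gap: 0.0626
grip_force: 43.6
time: 15.75
tcp_pos: [0.4557, -0.1721, 0.1134]
tool_rot: [0.0, 1.0, -0.0, 0.0]
ft_force: [-0.1, 0.1, -1.6]
finger_gap: 0.0628
grip_force: 44.2
```

```bash
python3 -m jog '[[[0.6,-1,0],0],[[2.4,-4,0],0],[[5,-8,0],0],[[7.8,-13,0],0],[[10.5,-17.5,0],0],[[13,-22,0],0],[[15,-25,0],0],[[15.7,-25.9,0],0]]' && python3 -m jog '[[[0,0,0.5],0],[[0,0,2],0],[[0,0,4],0],[[0,0,6],0],[[0,0,7.5],0],[[0,0,8.2],0],[[0,0,8.5],0],[[0,0,8.5],0]]'
python3 - <<'E'
from h import *
s=ctrl.sense();print(s['tcp_pos'])
for n in("top","scene"):
  im=ctrl.get_image(n)
  print(tray(im,'green',(.472,-.003)))
p=im["pixels"][150:280,280:460];cv2.imwrite('pics/b2.png',cv2.resize(p,None,fx=4,fy=4,interpolation=2)[...,::-1])
E
```

```text
time: 16.75
tcp_pos: [0.6129, 0.0894, 0.1121]
tool_rot: [-0.0, 1.0, 0.001, -0.001]
ft_force: [0.5, -0.7, -1.2]
finger_gap: 0.0625
grip_force: 44.2
time: 17.75
tcp_pos: [0.6132, 0.087, 0.0287]
tool_rot: [0.0, 1.0, -0.0, 0.0]
ft_force: [-0.1, 0.3, -1.5]
finger_gap: 0.0626
grip_force: 44.3
[0.61320556 0.08695435 0.02869889]
(array([ 0.47  , -0.0017]), array([329.7, 250. ]), 'area ratio 1.16')
(array([0.4667, 0.0029]), array([356.1, 241.4]), 'area ratio 0.51')
```

View pics/b2.png

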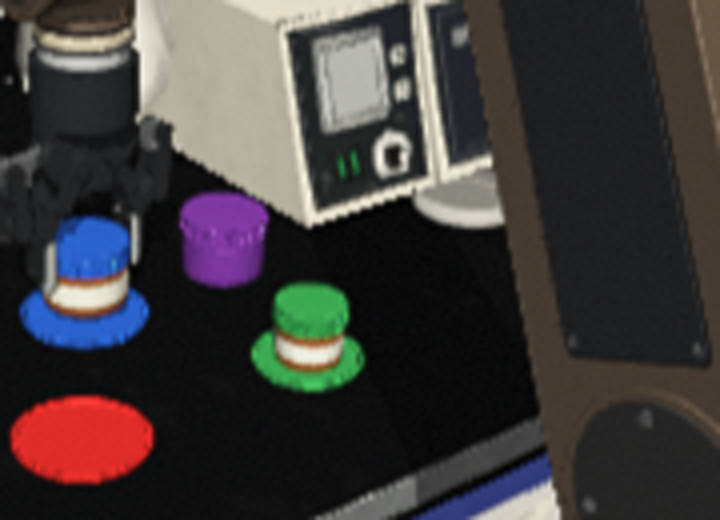

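The green jar stands flat and centred in its tray at (310,330). The blue jar is centred just above its own tray at (88,265). Setting it down.

```bash
python3 -m jog '[[[0,0,0.4],0],[[0,0,0.8],0],[[0,0,1.0],0],[[0,0,1.15],0],[[0,0,1.2],0],[[0,0,1.25],0],[[0,0,1.25],0],[[0,0,1.25],0]]'
```

```text
time: 18.85
tcp_pos: [0.6126, 0.0869, 0.0171]
tool_rot: [0.0, 1.0, -0.0, -0.001]
ft_force: [-5.0, -1.1, 6.6]
finger_gap: 0.0625
grip_force: 44.9
```

```bash
python3 -m jog '[[[0,0,0],0],[[0,0,0],0],[[0,0,0],0],[[0,0,-0.5],0],[[0,0,-3],0],[[0,0,-8],0],[[0,0,-13],0],[[0,0,-18],0]]' 8.5 && python3 -m jog '[[[-0.1,-2,0],0],[[-0.3,-6,0],0],[[-0.6,-11,0],0],[[-0.8,-15,0],0],[[-1,-18,0],0],[[-1,-19.3,0],0],[[-1,-19.3,0],0],[[-1,-19.3,0],0]]'
python3 - <<'E'
from h import *
s=ctrl.sense();print(s['tcp_pos'])
im=ctrl.get_image("top");print(jar(im,'white',(.602,.28),.092),tray(im,'blue',(.613,.087)))
im=ctrl.get_image("scene");p=im["pixels"][140:280,190:360];cv2.imwrite('pics/w1.png',cv2.resize(p,None,fx=4,fy=4,interpolation=2)[...,::-1])
E
```

```text
time: 19.85
tcp_pos: [0.6127, 0.0869, 0.1978]
tool_rot: [-0.0, 1.0, -0.0, 0.0]
ft_force: [0.0, 0.4, -0.1]
finger_gap: 0.085
grip_force: 0.0
time: 20.85
tcp_pos: [0.6029, 0.2789, 0.1955]
tool_rot: [0.0, 1.0, -0.001, -0.0]
ft_force: [0.4, 0.4, -0.4]
finger_gap: 0.0852
grip_force: 0.0
[0.60292031 0.27891062 0.19545887]
(array([0.592 , 0.2781]), array([223.3, 203.2]), 'area ratio 0.35') (array([0.6105, 0.0888]), array([299.8, 200.9]), 'area ratio 1.17')
```

View pics/w1.png

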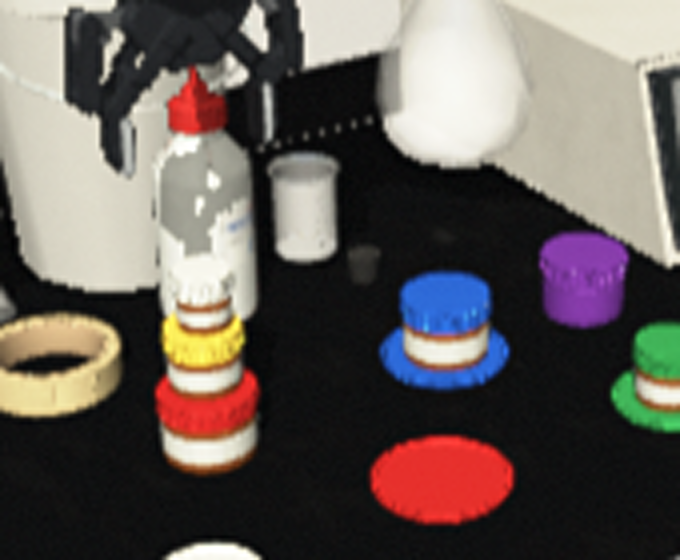

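Blue is in its tray at (445,325), and the gripper is above the white jar at (205,280). Descending, gripping and lifting.

```bash
python3 -m jog '[[[0,0,1],0],[[0,0,3],0],[[0,0,5.5],0],[[0,0,7.5],0],[[0,0,9],0],[[0,0,9.5],0],[[0,0,9.5],0],[[0,0,9.5],0]]' && python3 -m jog '[[[0,0,0],0],[[0,0,0],0],[[0,0,0],0],[[0,0,0],0],[[0,0,0],0],[[0,0,0],0],[[0,0,0],0],[[0,0,0],0]]' 2.5 30 && python3 -m jog '[[[0,0,0],0],[[0,0,-0.5],0],[[0,0,-1.5],0],[[0,0,-3],0],[[0,0,-4.5],0],[[0,0,-5.5],0],[[0,0,-6],0],[[0,0,-6],0]]'
python3 - <<'E'
from h import *
im=ctrl.get_image("scene");p=im["pixels"][140:280,190:360];cv2.imwrite('pics/w2.png',cv2.resize(p,None,fx=4,fy=4,interpolation=2)[...,::-1])
E
```

```text
time: 21.95
tcp_pos: [0.6036, 0.2802, 0.102]
tool_rot: [-0.0, 1.0, -0.0, 0.001]
ft_force: [-0.1, 0.8, 0.7]
finger_gap: 0.0851
grip_force: 0.0
time: 22.95
tcp_pos: [0.6032, 0.2799, 0.1014]
tool_rot: [-0.0, 1.0, -0.0, 0.0]
ft_force: [0.1, -0.5, 3.8]
finger_gap: 0.0366
grip_force: 30.3
time: 23.95
tcp_pos: [0.603, 0.28, 0.1613]
tool_rot: [-0.0, 1.0, -0.0, 0.0]
ft_force: [-0.2, 0.0, -1.0]
finger_gap: 0.0369
grip_force: 30.1
```

View pics/w2.png

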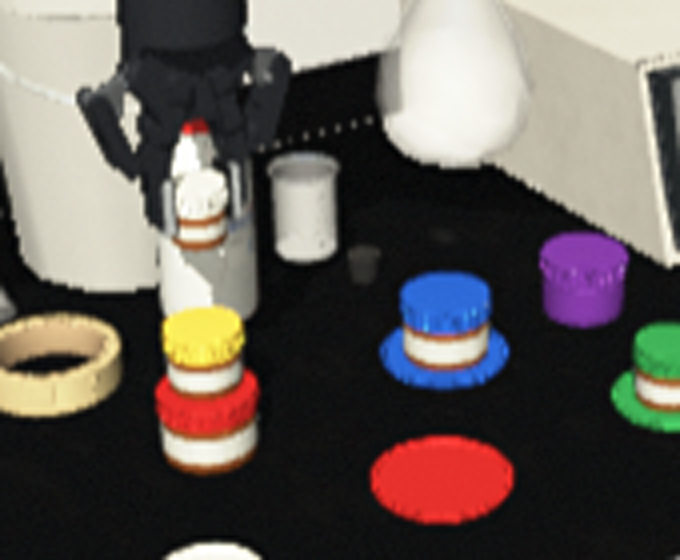

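White is held upright at (200,210), with the yellow/red stack undisturbed. Moving to the white tray.

```bash
python3 -m jog '[[[-0.7,-0.4,0],0],[[-3,-1.6,0],0],[[-6,-3.3,0],0],[[-9,-5,0],0],[[-11.5,-6.3,0],0],[[-12.8,-7,0],0],[[-13.1,-7.2,0],0],[[-13.1,-7.2,0],0]]' && python3 -m jog '[[[0,0,0.7],0],[[0,0,3],0],[[0,0,6],0],[[0,0,9],0],[[0,0,11.5],0],[[0,0,13],0],[[0,0,13.7],0],[[0,0,13.7],0]]'
python3 - <<'E'
from h import *
im=ctrl.get_image("top");print(tray(im,'white',(.472,.352)),jar(im,'yellow',(.603,.28),.048))
im=ctrl.get_image("scene");p=im["pixels"][190:310,190:340];cv2.imwrite('pics/w3.png',cv2.resize(p,None,fx=4,fy=4,interpolation=2)[...,::-1])
E
```

```text
time: 25.0
tcp_pos: [0.4723, 0.3518, 0.161]
tool_rot: [0.0, 1.0, -0.0, 0.0]
ft_force: [-0.1, 0.6, 0.1]
finger_gap: 0.0369
grip_force: 30.1
time: 26.0
tcp_pos: [0.4721, 0.3519, 0.0238]
tool_rot: [-0.0, 1.0, -0.0, 0.0]
ft_force: [-0.6, 0.3, -0.5]
finger_gap: 0.0366
grip_force: 30.1
(array([0.6598, 0.5055]), array([159.9, 181.7]), 'area ratio 0.57') (array([0.6054, 0.2824]), array([226.2, 199.3]), 'area ratio 1.07')
```

View pics/w3.png

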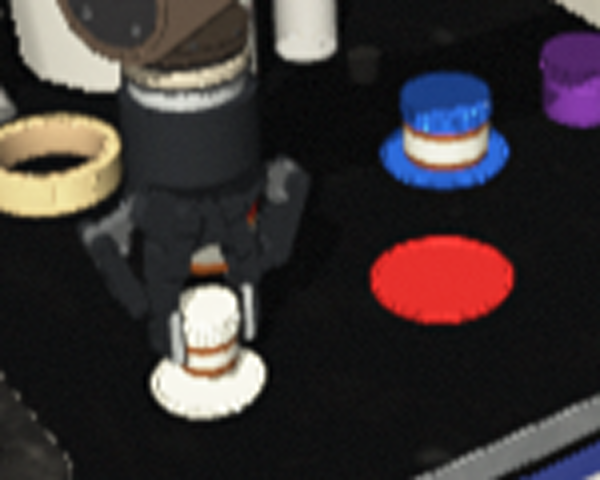

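White hangs centred over its tray at (209,370).

```bash
python3 -m jog '[[[0,0,0.4],0],[[0,0,0.8],0],[[0,0,1.0],0],[[0,0,1.15],0],[[0,0,1.2],0],[[0,0,1.25],0],[[0,0,1.25],0],[[0,0,1.25],0]]'
```

```text
time: 27.1
tcp_pos: [0.4719, 0.3519, 0.0124]
tool_rot: [0.0, 1.0, -0.0, -0.0]
ft_force: [-2.8, -2.2, 6.7]
finger_gap: 0.0366
grip_force: 30.6
```

```bash
python3 -m jog '[[[0,0,0],0],[[0,0,0],0],[[0,0,0],0],[[0,0,-0.5],0],[[0,0,-2],0],[[0,0,-6],0],[[0,0,-10],0],[[0,0,-14],0]]' 8.5 && python3 -m jog '[[[0.8,0.4,0],0],[[3.5,1.8,0],0],[[7,3.7,0],0],[[10.5,5.5,0],0],[[12.7,6.7,0],0],[[13.3,7,0],0],[[13.3,7,0],0],[[13.3,7,0],0]]' && python3 -m jog '[[[0,0,0.5],0],[[0,0,2],0],[[0,0,4.5],0],[[0,0,7],0],[[0,0,8.5],0],[[0,0,9.2],0],[[0,0,9.2],0],[[0,0,9.2],0]]' && python3 -m jog '[[[0,0,0],0],[[0,0,0],0],[[0,0,0],0],[[0,0,0],0],[[0,0,0],0],[[0,0,0],0],[[0,0,0],0],[[0,0,0],0]]' 3 40 && python3 -m jog '[[[0,0,0],0],[[0,0,-0.5],0],[[0,0,-2],0],[[0,0,-4],0],[[0,0,-6],0],[[0,0,-8],0],[[0,0,-9],0],[[0,0,-9],0]]'
python3 - <<'E'
from h import *
im=ctrl.get_image("scene");p=im["pixels"][140:300,190:380];cv2.imwrite('pics/y1.png',cv2.resize(p,None,fx=3.6,fy=3.6,interpolation=2)[...,::-1])
E
```

```text
time: 28.1
tcp_pos: [0.472, 0.3521, 0.154]
tool_rot: [-0.0, 1.0, -0.0, 0.001]
ft_force: [1.4, 0.3, 0.1]
finger_gap: 0.0852
grip_force: 0.0
time: 29.1
tcp_pos: [0.6038, 0.2825, 0.1511]
tool_rot: [0.0, 1.0, 0.0, -0.0]
ft_force: [1.5, -0.6, 0.3]
finger_gap: 0.085
grip_force: 0.0
time: 30.1
tcp_pos: [0.6056, 0.2822, 0.0605]
tool_rot: [-0.0, 1.0, -0.0, 0.001]
ft_force: [0.4, 0.3, 0.3]
finger_gap: 0.0849
grip_force: 0.0
time: 31.1
tcp_pos: [0.6055, 0.2819, 0.0603]
tool_rot: [-0.0, 1.0, -0.0, 0.001]
ft_force: [-0.5, -1.2, 5.8]
finger_gap: 0.0485
grip_force: 41.7
time: 32.1
tcp_pos: [0.6054, 0.2821, 0.1508]
tool_rot: [-0.0, 1.0, -0.0, 0.001]
ft_force: [-0.5, -1.4, -0.4]
finger_gap: 0.0484
grip_force: 41.5
```

View pics/y1.png

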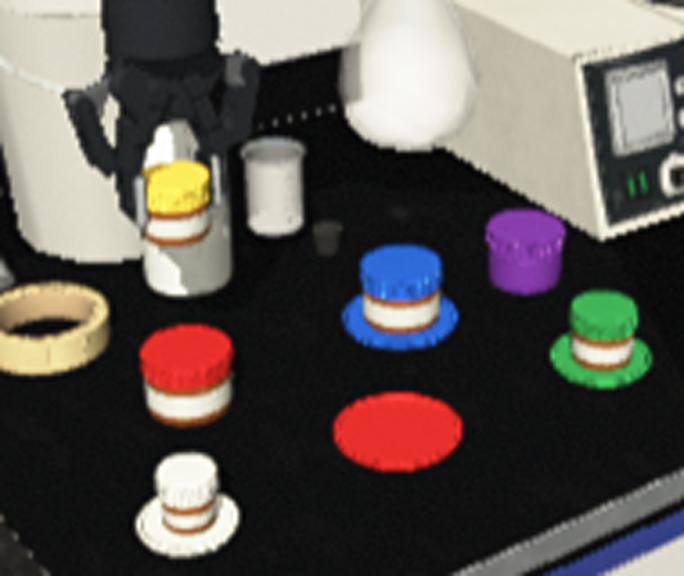

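Yellow is held upright at (178,205), white is seated in its tray at (190,505), and red is still in place. Carrying yellow to its tray.

```bash
python3 -m jog '[[[-0.2,1,0],0],[[-0.8,4,0],0],[[-1.6,8,0],0],[[-2.7,13,0],0],[[-3.7,18,0],0],[[-4.7,23,0],0],[[-5.7,28,0],0],[[-6.6,32,0],0]]' && python3 -m jog '[[[-1,5,0],0],[[-2,10,0],0],[[-3,15,0],0],[[-4.1,20,0],0],[[-5.1,25,0],0],[[-6,29,0],0],[[-6.5,31.5,0],0],[[-6.5,31.9,0],0]]' && python3 -m jog '[[[0,0,0.5],0],[[0,0,2],0],[[0,0,4.5],0],[[0,0,7.5],0],[[0,0,10],0],[[0,0,11.5],0],[[0,0,12.3],0],[[0,0,12.3],0]]'
python3 - <<'E'
from h import *
im=ctrl.get_image("top");print(tray(im,'yellow',(.475,-.357)),jar(im,'red',(.603,.28),0))
p=im["pixels"][180:300,380:520];cv2.imwrite('pics/y2.png',cv2.resize(p,None,fx=4,fy=4,interpolation=2)[...,::-1])
E
```

```text
time: 33.15
tcp_pos: [0.5373, -0.0402, 0.1484]
tool_rot: [-0.0, 1.0, -0.001, -0.001]
ft_force: [-0.3, 0.7, -1.9]
finger_gap: 0.0485
grip_force: 41.5
time: 34.15
tcp_pos: [0.473, -0.358, 0.1487]
tool_rot: [-0.001, 1.0, -0.001, -0.0]
ft_force: [0.6, 0.4, -2.0]
finger_gap: 0.0487
grip_force: 41.6
time: 35.15
tcp_pos: [0.4738, -0.3567, 0.0261]
tool_rot: [-0.0, 1.0, 0.0, -0.0]
ft_force: [-0.5, -0.7, -0.9]
finger_gap: 0.0484
grip_force: 41.6
(array([ 0.4796, -0.3462]), array([449.8, 249.2]), 'area ratio 0.68') (array([0.6008, 0.2832]), array([230.2, 202.1]), 'area ratio 1.19')
```

View pics/y2.png

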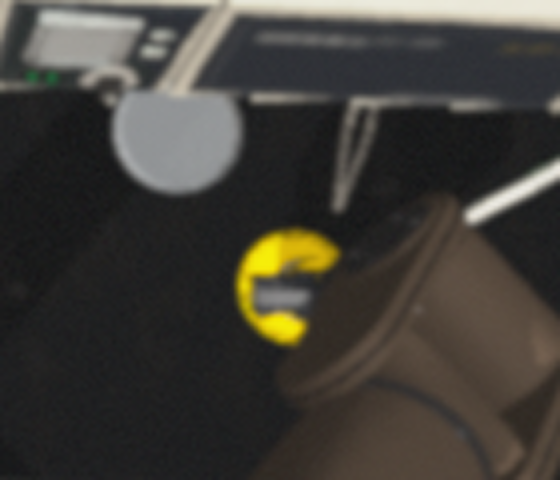

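The yellow cap sits over the yellow tray, with the finger inside its outline at (285,295). Setting it down.

```bash
python3 -m jog '[[[0,0,0.4],0],[[0,0,0.7],0],[[0,0,0.9],0],[[0,0,1.0],0],[[0,0,1.1],0],[[0,0,1.15],0],[[0,0,1.15],0],[[0,0,1.15],0]]'
```

```text
time: 36.2
tcp_pos: [0.4738, -0.3572, 0.0153]
tool_rot: [0.0, 1.0, -0.0, 0.0]
ft_force: [-1.3, 1.0, 3.7]
finger_gap: 0.0486
grip_force: 41.9
```

```bash
python3 -m jog '[[[0,0,0],0],[[0,0,0],0],[[0,0,0],0],[[0,0,-0.5],0],[[0,0,-2],0],[[0,0,-6],0],[[0,0,-10],0],[[0,0,-14],0]]' 8.5 && python3 -m jog '[[[0.4,-2,0],0],[[1.2,-6,0],0],[[2.2,-11,0],0],[[3.2,-16,0],0],[[4.2,-21,0],0],[[5.2,-26,0],0],[[6.2,-31,0],0],[[7.2,-36,0],0]]' && python3 -m jog '[[[1,-5,0],0],[[2,-10,0],0],[[3,-15,0],0],[[4,-20,0],0],[[5,-25,0],0],[[5.5,-27.5,0],0],[[5.5,-28,0],0],[[5.5,-28,0],0]]'
python3 - <<'E'
from h import *
im=ctrl.get_image("top");print(tray(im,'yellow',(.475,-.357)))
E
```

```text
time: 37.2
tcp_pos: [0.4739, -0.3572, 0.1575]
tool_rot: [0.001, 1.0, -0.0, 0.001]
ft_force: [1.0, -0.1, -0.2]
finger_gap: 0.0851
grip_force: 0.0
time: 38.2
tcp_pos: [0.5449, 0.0054, 0.1541]
tool_rot: [-0.0, 1.0, 0.0, -0.001]
ft_force: [1.5, -0.6, -0.2]
finger_gap: 0.0853
grip_force: 0.0
time: 39.2
tcp_pos: [0.6, 0.2826, 0.1541]
tool_rot: [0.0, 1.0, 0.0, -0.001]
ft_force: [-1.1, -1.0, 0.5]
finger_gap: 0.085
grip_force: 0.0
(array([ 0.473 , -0.3572]), array([453.7, 251.6]), 'area ratio 1.23')
```

```bash
python3 -m jog '[[[0,0,1],0],[[0,0,4],0],[[0,0,8],0],[[0,0,11],0],[[0,0,13],0],[[0,0,13.8],0],[[0,0,14],0],[[0,0,14],0]]' && python3 -m jog '[[[0,0,0],0],[[0,0,0],0],[[0,0,0],0],[[0,0,0],0],[[0,0,0],0],[[0,0,0],0],[[0,0,0],0],[[0,0,0],0]]' 5 40 && python3 -m jog '[[[0,0,0],0],[[0,0,-0.5],0],[[0,0,-2],0],[[0,0,-4],0],[[0,0,-6],0],[[0,0,-7.5],0],[[0,0,-8],0],[[0,0,-8],0]]' && python3 -m jog '[[[-0.6,0.5,0],0],[[-2.4,2,0],0],[[-5,4.2,0],0],[[-8,6.8,0],0],[[-10.5,9,0],0],[[-11.8,10,0],0],[[-12.1,10.3,0],0],[[-12.1,10.3,0],0]]'  && python3 -m jog '[[[0,0,0.5],0],[[0,0,2],0],[[0,0,4],0],[[0,0,5.5],0],[[0,0,6.3],0],[[0,0,6.5],0],[[0,0,6.5],0],[[0,0,6.5],0]]'
python3 - <<'E'
from h import *
im=ctrl.get_image("scene");p=im["pixels"][150:300,190:380];cv2.imwrite('pics/r1.png',cv2.resize(p,None,fx=3.6,fy=3.6,interpolation=2)[...,::-1])
E
```

```text
time: 40.25
tcp_pos: [0.6018, 0.2832, 0.0161]
tool_rot: [-0.0, 1.0, -0.0, 0.001]
ft_force: [0.6, 0.1, 0.5]
finger_gap: 0.085
grip_force: 0.0
time: 41.25
tcp_pos: [0.6018, 0.2833, 0.0163]
tool_rot: [-0.0, 1.0, -0.0, 0.001]
ft_force: [-0.4, -0.2, 5.3]
finger_gap: 0.0622
grip_force: 44.6
time: 42.25
tcp_pos: [0.6009, 0.2829, 0.0952]
tool_rot: [-0.0, 1.0, -0.0, 0.0]
ft_force: [-1.0, 0.4, -1.7]
finger_gap: 0.0624
grip_force: 44.1
time: 43.25
tcp_pos: [0.4805, 0.1801, 0.0951]
tool_rot: [-0.0, 1.0, -0.0, 0.001]
ft_force: [0.5, 0.4, -1.3]
finger_gap: 0.0622
grip_force: 44.2
time: 44.25
tcp_pos: [0.4805, 0.18, 0.0306]
tool_rot: [-0.0, 1.0, -0.0, 0.001]
ft_force: [0.2, -0.3, -1.7]
finger_gap: 0.0625
grip_force: 44.2
```

View pics/r1.png

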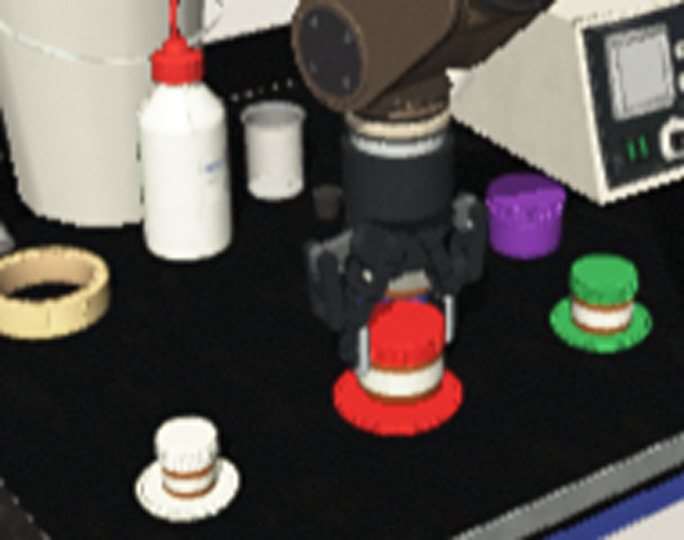

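Red is held over its tray at (400,375), centred. Setting it down.

```bash
python3 -m jog '[[[0,0,0.4],0],[[0,0,0.8],0],[[0,0,1.0],0],[[0,0,1.1],0],[[0,0,1.2],0],[[0,0,1.25],0],[[0,0,1.25],0],[[0,0,1.25],0]]'
```

```text
time: 45.3
tcp_pos: [0.4795, 0.1799, 0.0193]
tool_rot: [0.0, 1.0, 0.0, -0.001]
ft_force: [-7.1, -2.0, 13.2]
finger_gap: 0.0625
grip_force: 45.7
```

```bash
python3 -m jog '[[[0,0,-0.05],0],[[0,0,-0.05],0],[[0,0,-0.05],0],[[0,0,-0.05],0],[[0,0,-0.05],0],[[0,0,-0.05],0],[[0,0,-0.05],0],[[0,0,-0.05],0]]' 8.5 && python3 -m jog '[[[0,0,-0.5],0],[[0,0,-3],0],[[0,0,-7],0],[[0,0,-12],0],[[0,0,-16],0],[[0,0,-18],0],[[0,0,-18],0],[[0,0,-18],0]]' && python3 -m jog '[[[1,5,0],0],[[2,10,0],0],[[4,15,0],0],[[6,20,0],0],[[8,25,0],0],[[8,30,0],0],[[8,33,0],0],[[8,33,0],0]]'
python3 - <<'E'
from h import *
im=ctrl.get_image("scene");p=im["pixels"][150:310,180:420];cv2.imwrite('pics/end.png',cv2.resize(p,None,fx=1.6,fy=1.6,interpolation=2)[...,::-1]); a=cv2.resize(p,(640,427))
im=ctrl.get_image("top");b=cv2.resize(im["pixels"][120:290,180:480],(640,173*2))[100:270]
cv2.imwrite('pics/end.png',np.vstack([a,b])[...,::-1])
E
```

```text
time: 46.3
tcp_pos: [0.4798, 0.1799, 0.0178]
tool_rot: [-0.0, 1.0, -0.0, -0.0]
ft_force: [0.4, 0.2, 0.3]
finger_gap: 0.085
grip_force: 0.0
time: 47.3
tcp_pos: [0.4791, 0.1798, 0.1966]
tool_rot: [0.0, 1.0, -0.0, -0.001]
ft_force: [-0.2, 0.5, -0.6]
finger_gap: 0.0852
grip_force: 0.0
time: 48.3
tcp_pos: [0.5587, -0.1517, 0.1956]
tool_rot: [-0.001, 1.0, -0.002, -0.002]
ft_force: [0.6, 0.5, -0.1]
finger_gap: 0.0848
grip_force: 0.0
```

View pics/end.png

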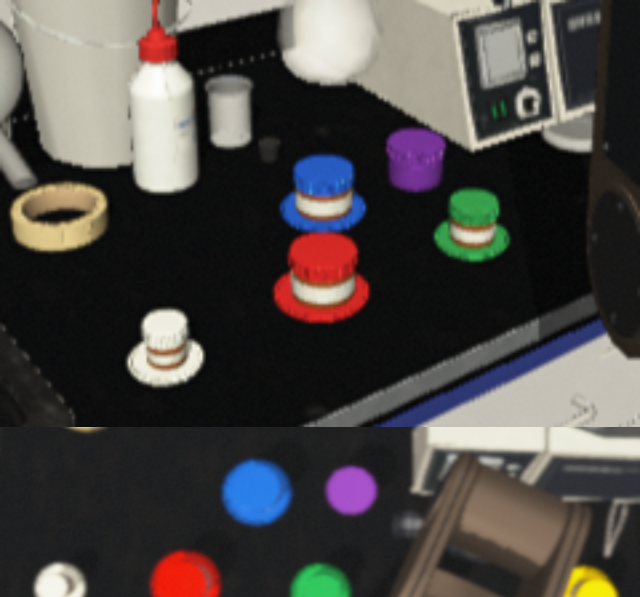

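All jars are visible in their trays: white (165,345), red (322,275), blue (323,195), green (473,225), and yellow at the lower right. The bystanders and the purple jar haven't moved. Handing in.

```bash
python3 -c "
from rig import ctrl
print(ctrl.job_done())"
```

```text
the job is handed in; nothing more can be done
None
```

I unstacked all five jars from the top and set each one down in the tray matching its cap, then handed the job in at about 48 s of the 122 s allowed. Red, blue, green and white show upright and centred in the last picture; yellow is only partly visible there, but its set-down force and a top-view check put it in its tray.

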